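Line up the dropping bottles by height on the storage board

ROBOT

A 6-joint arm with a two-finger parallel gripper is mounted at the origin on a cart in front of the work surface, level with it; the furniture and walls round the work are solid. World frame = base frame: x ahead of the robot, y to its left, z up, the work surface at z = 0. Lengths are in m, angles in degrees, forces in N, time in s.
With the tool pointing down it reaches from about 0.25 to 0.725 m from the base axis. Payload 9.7 kg.
Tool frame: the origin (TCP) lies midway between the tips of the shut fingers; the grasp point (between the pads) lies bot.hold_point_z behind it (bot.hold_point_z is the distance from the TCP to the grasp point, in m); z points along the fingers, y is the line along which they close (so a half turn about z gives the same grasp; the last joint's range is limited). The gripper opens to 85 mm and grips with 20 to 120 N. Pads are 22 mm wide; open, the fingers measure 114 mm over their backs; the gripper's body (76 mm by 85 mm) begins 54 mm behind the grasp point. The pads swing forward as they close: fully open they stand 13 mm farther back than shut.
Start: joints at [75.63, 4.979, 10.078, 95.1, 0, 90], TCP at [0.136, 0.533, 0.231] pointing down, gripper open.
Joint ranges: [-179.16, 179.16], [-48.56, 103.87], [-65.8, 70.77], [-126.05, 130.52], [-82.76, 87.17], [-180, 180]. Speed limits (degrees/s): [127.2, 127.2, 147.25, 180, 180, 180].

INTERFACE

Orientations are given as [roll, pitch, yaw] about the fixed x, y, z axes, in that order (R = Rz(yaw) Ry(pitch) Rx(roll)).
In Python, from workcell import bot, camera, camera_model, ticket gives the robot as it stands.
- The arm moves only by the tool send_rows, never from a script. Its argument "targets" is text: rows parted by semicolons, each of 5 numbers parted by spaces: the shift along the tool's x, y, z in mm, then the turn about the tool's z in degrees, then the closure in counts, from 0 (fully open) to 255 (shut). A call has 1 to 20 rows; each row is the pose to reach, as a shift and turn from the pose commanded when the call began, along the tool's axes at that moment; what a row does not reach only later rows make up. A row lasts 1/8 s, in which the tool goes at most 62.5 mm and 10.7 degrees, less where a joint would pass 70% of its speed; a pose out of reach is approached as far as the arm can. A call with a gripper value outside its range is refused whole. The fingers move at their own pace and stop on an object; "newtons" is the grip in N (left out, the last holds). Time passes only in rows, so rows that repeat a pose let the fingers close. It gives the time, the measured TCP pose, the force, the opening and the grip force at its end, in the units of the state.
- bot.get_obs(): the state, without advancing time (a new reading comes with each control period).
- camera(name): name is "side" or "top" or "wrist"; returns the picture (480x640x3 uint8, blue, green, red); there is no depth.
- camera_model(name): a dict with "K" (3x3 intrinsics, pixels), "pose" (4x4, takes a point from camera to world coordinates); the wrist camera has in their place "T_tool_cam" (4x4, takes a point from camera to tool coordinates, whose origin is the TCP and whose axes are the flange's). Camera axes: x right, y down, z forward; pixel columns grow to the right and rows downward; lengths in m; the calibration is good to about 2 mm. A picture is of the moment at which its call begins: read the wrist's pose just before it. camera_model takes no time and is no camera call.
- ticket.job_done(): hands the job in; it is judged then, once.
The state is a dict: "time": time; "q": joint angles; "qd": joint speeds; "joint_efforts": joint torques, N m; "ee_pos": TCP position; "tcp_rot": TCP orientation; "wrist_force": force on the tool from outside, world axes, zero at the start; "torque": the same for the moment, N m; "opening": finger opening in m; "grasp_force": force on a finger pad.
Only numpy, scipy, OpenCV 4.12 (cv2) and the standard library are available. Lean on these libraries where they do the work, as an engineer would, in place of code of your own. Each camera call takes 0.05 s, during which the arm holds its last target. There are 200 camera calls.

TASK

Put the two amber dropping bottles, the grey bottle and the small beaker away on the wooden storage board, one on each white mark, in order of height: the tallest on the mark next to the red end stop, and so on down to the shortest at the grey end. Set each one upright on the middle of its mark, never tip one over on the way, and leave the wash bottle, the test tube rack and the porcelain dish where they are.

Things in the scene. Friction and masses are not known exactly. Their poses are not given: they have to be found in the camera images.
- amber_large: Large amber (brown) glass dropping bottle with black collar and red rubber bulb, loose, standing; 135 mm tall over the bulb, the tallest of the four. Body 54 mm in diameter from the foot to about 85 mm height, collar (30 mm) to 101 mm, bulb (18 mm) above that. Origin: centre of the underside, z up along its axis. 0.06 kg.
- amber_small: Small amber (brown) glass dropping bottle with black collar and red rubber bulb, loose, standing; 109 mm tall over the bulb, the second tallest. Body 41 mm in diameter from the foot to about 51 mm height, then a shoulder to 63 mm, collar (26 mm) to 75 mm, bulb (15 mm) above that. Origin: centre of the underside, z up along its axis. 0.05 kg.
- grey_bottle: Grey glass bottle without a cap, loose, standing; 78 mm tall, the third tallest, body 37 mm in diameter; can be gripped as a straight cylinder up to its top. Origin: centre of the underside, z up along its axis. 0.05 kg.
- beaker: Small clear glass beaker with a spout, loose, standing; 53 mm tall, the shortest, 37 mm in outside diameter; grip across its outside. Origin: centre of the underside, z up along its axis. 0.02 kg.
- mark_1: Mark 1 of the storage board: flat white disc with black rim, 58 mm across, flush with the board's top. Origin: its centre, 12 mm above the table. An end mark; marks 1 to 4 follow in a straight line 75 mm apart towards -y of this body (x across the board, y along it). The wooden board (364 x 70 x 12 mm) is fixed; its place and yaw change from start to start.
- mark_2: Mark 2 of the storage board: flat white disc with black rim, 58 mm across, flush with the board's top. Origin: its centre, 12 mm above the table. 75 mm from marks 1 and 3.
- mark_3: Mark 3 of the storage board: flat white disc with black rim, 58 mm across, flush with the board's top. Origin: its centre, 12 mm above the table. 75 mm from marks 2 and 4.
- mark_4: Mark 4 of the storage board: flat white disc with black rim, 58 mm across, flush with the board's top. Origin: its centre, 12 mm above the table. The other end mark, 75 mm from mark 3.
- red_stop: Red plastic end stop, 60 x 20 x 24 mm, fixed on top of one end of the storage board, 56.5 mm beyond the end mark next to it (a grey stop of the same size sits at the other end). Which end is red changes from start to start. Origin: centre of its underside, 12 mm above the table.
- wash_bottle: Bystander: white plastic wash bottle with red cap and bent spout, 59 x 94 x 166 mm, to the robot's right. Leave alone. Origin: under its middle.
- tube_rack: Bystander: empty white test tube rack, 89 x 207 x 96 mm, to the robot's left, its long side along its y axis. Leave alone. Origin: under its middle.
- evap_dish: Bystander: white porcelain evaporating dish, 70 mm across, 30 mm high, at the right. Leave alone. Origin: under its middle.
Not all that is in view belongs to the job. Leave any blue or purple look-alike of the amber_small alone.

How it is judged:
By the outcome, as a careful person would: the job done as asked, in the order asked, and still so for the second after the job is handed in, with the robot touching nothing.
It also fails if it takes over 112 s, if anything falls off the work surface, if the arm or the gripper's body presses on something with over 40 N, if the wrist force passes 120 N, or if a joint passes its speed limit or range.

## Working session

There is one attempt and no reset: what is moved stays moved. The work goes in short steps, Python scripts to look and compute and a tool call to move; the robot and the scene stay as the last step left them, time stands still between calls to the robot, and variables do not carry over. Pictures are saved under pics/ and viewed, at most 14 in all, crops included, and the job is handed in when it is done.

Besides the shell and the picture viewer there is one more tool, called after "Request:" as a command line: name --argument value ..., lists and objects as JSON in quotes. send_rows: Moves the arm, as the interface text tells. Its arguments: {"type":"object","properties":{"targets":{"type":"string"},"newtons":{"type":"number"}},"required":["targets"]}

```bash
mkdir -p pics; python3 - <<'E'
from workcell import bot,camera,camera_model
import cv2,numpy as np
o=bot.get_obs();print(o['time'],o['ee_pos'],o['tcp_rot'],o['opening'],bot.hold_point_z)
for n in('top','side'):
    cv2.imwrite(f'pics/{n}0.png',camera(n));m=camera_model(n);print(n,m['K'],m['pose'])
print(camera_model('wrist'))
E
```

```text
0.0 [0.13644247 0.53254851 0.23056393] [-1.79920384e+02 -8.19322958e-04  1.65628898e+02] 0.08523929612882072 0.0187
top [[521.38344517   0.         314.89532138]
 [  0.         521.38344517 239.80217791]
 [  0.           0.           1.        ]] [[-0.02550628 -0.99277197  0.11727423  0.35400013]
 [-0.99952361  0.02736564  0.01427179 -0.01854875]
 [-0.01737792 -0.11685434 -0.99299701  1.4260414 ]
 [ 0.          0.          0.          1.        ]]
side [[441.56455343   0.         322.85141912]
 [  0.         441.56455343 245.30879313]
 [  0.           0.           1.        ]] [[ 0.99472338 -0.07187799  0.07320491  0.44618508]
 [-0.10161085 -0.59172276  0.79971208 -0.82554668]
 [-0.01416469 -0.80293071 -0.59590405  0.62889869]
 [ 0.          0.          0.          1.        ]]
{'K': array([[409.19844279,   0.        , 319.07845686],
       [  0.        , 409.19844279, 243.76993169],
       [  0.        ,   0.        ,   1.        ]]), 'T_tool_cam': array([[-5.06634032e-04, -9.65334022e-01, -2.61017181e-01,
         6.45051743e-02],
       [ 9.99999747e-01, -6.19487050e-04,  3.50084317e-04,
        -8.45497913e-04],
       [-4.99645066e-04, -2.61016938e-01,  9.65334092e-01,
        -1.42377153e-01],
       [ 0.00000000e+00,  0.00000000e+00,  0.00000000e+00,
         1.00000000e+00]])}
```

View pics/top0.png

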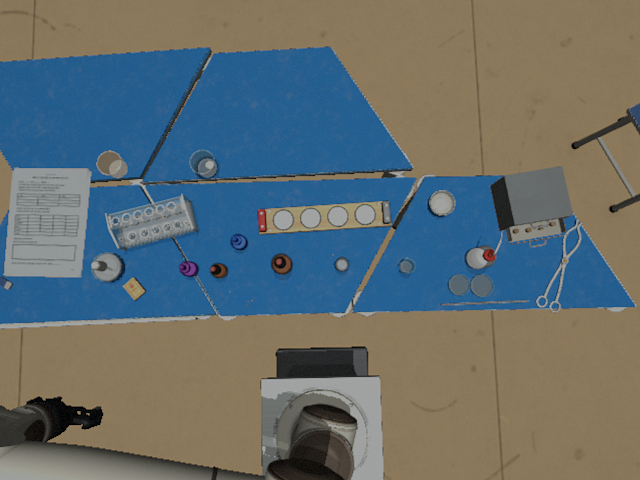

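View pics/side0.png

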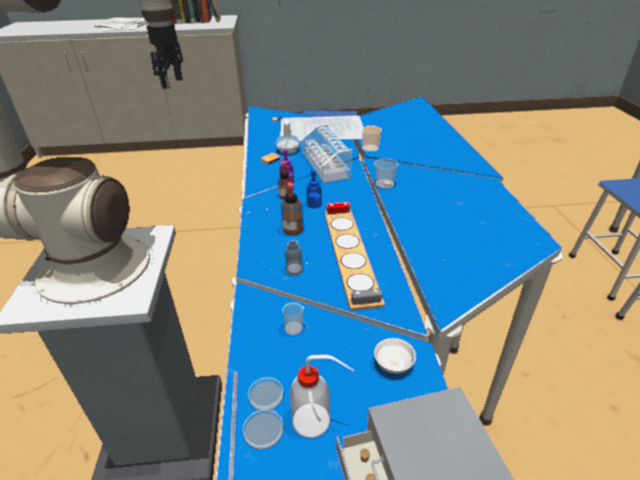

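Top view: red stop (263,219), marks (283,219), (310,217), (338,215) and (366,213), grey stop (387,212). The amber_small candidates are (219,270) brown, (188,269) purple and (239,241) blue. Only (219,270) is amber with a red bulb. amber_large is near (281,264), the grey bottle near (342,264) and the beaker near (406,266). I'll confirm these in an enlarged crop.

```bash
python3 - <<'E'
import cv2
t=cv2.imread('pics/top0.png')[195:285,170:430]
cv2.imwrite('pics/topc.png',cv2.resize(t,None,fx=3,fy=3,interpolation=cv2.INTER_CUBIC))
s=cv2.imread('pics/side0.png')[140:340,230:400]
cv2.imwrite('pics/sidec.png',cv2.resize(s,None,fx=3,fy=3,interpolation=cv2.INTER_CUBIC))
E
```

```text
(no output)
```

View pics/topc.png

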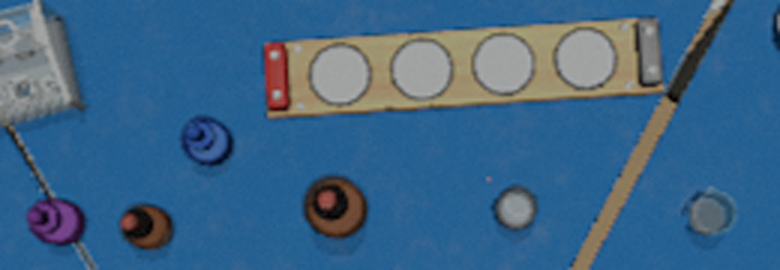

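View pics/sidec.png

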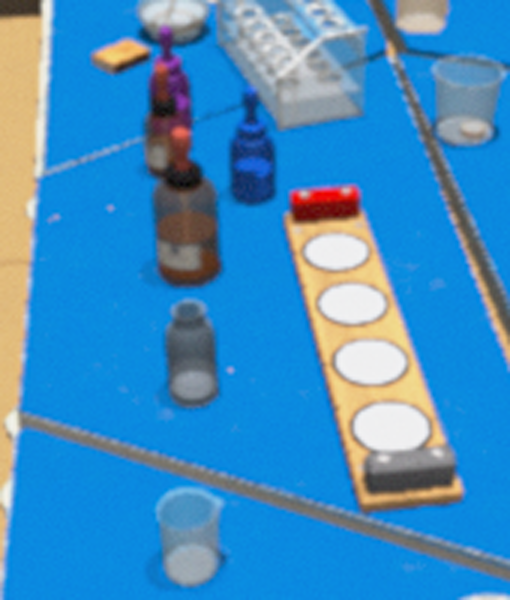

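```bash
cat > h.py <<'E'
import numpy as np
from workcell import bot,camera,camera_model
from scipy.spatial.transform import Rotation as R
def tool(o):
    T=np.eye(4);T[:3,:3]=R.from_euler('xyz',o['tcp_rot'],degrees=True).as_matrix();T[:3,3]=o['ee_pos'];return T
def pt(K,P,u,v,z):
    d=P[:3,:3]@np.linalg.solve(K,[u,v,1]);return P[:3,3]+d*(z-P[2,3])/d[2]
def px(n,u,v,z):
    m=camera_model(n);return pt(m['K'],m['pose'],u,v,z)
E
python3 - <<'E'
from h import *
for n,u,v,z in [('m1',340,74,.012),('m2',422,69,.012),('m3',503,64,.012),('m4',585,58,.012),('redstop',277,76,.036),('AL body',336,207,.06),('AL collar',330,202,.101),('AS body',148,227,.04),('AS collar',142,221,.075),('AS bulb',133,222,.1),('grey',516,207,.06),('beaker',709,212,.04),('blue',208,141,.04),('purple',58,221,.04)]:
    print(n,px('top',170+u/3,195+v/3,z).round(4))
for n,u,v,z in [('m1',336,251,.012),('m4',391,427,.012),('AL foot',188,265,0),('AL bulb',180,134,.13),('AS bulb',161,70,.104),('AS foot',160,163,0),('grey foot',192,387,0),('grey rim',187,308,.078),('beaker foot',190,563,0),('beaker rim',188,508,.053)]:
    print('s',n,px('side',230+u/3,140+v/3,z).round(4))
E
```

```text
m1 [0.5791 0.087  0.012 ]
m2 [0.5816 0.0118 0.012 ]
m3 [ 0.5841 -0.0623  0.012 ]
m4 [ 0.5875 -0.1374  0.012 ]
redstop [0.575 0.142 0.036]
AL body [0.4537 0.0891 0.06  ]
AL collar [0.4551 0.0909 0.101 ]
AS body [0.4419 0.2583 0.04  ]
AS collar [0.445  0.2565 0.075 ]
AS bulb [0.4426 0.2591 0.1   ]
grey [ 0.4495 -0.0683  0.06  ]
beaker [ 0.4419 -0.2394  0.04  ]
blue [0.5173 0.2042 0.04  ]
purple [0.4493 0.3387 0.04  ]
s m1 [0.5789 0.0871 0.012 ]
s m4 [ 0.587  -0.1371  0.012 ]
s AL foot [0.4551 0.0992 0.    ]
s AL bulb [0.4555 0.0892 0.13  ]
s AS bulb [0.4442 0.2565 0.104 ]
s AS foot [0.4368 0.2734 0.    ]
s grey foot [ 0.4505 -0.0621  0.    ]
s grey rim [ 0.4507 -0.0691  0.078 ]
s beaker foot [ 0.4405 -0.2377  0.    ]
s beaker rim [ 0.442 -0.242  0.053]
```

The two views agree within about 2 mm, and the mark spacing is 75 mm as given. I'll fill marks 4 to 1, shortest first, with the fingers closing across the board (tool yaw 90°). The first move is above the beaker, with a wrist look there.

Request:
send_rows --targets "-40 -60 0 8 0; -80 -115 0 16 0; -120 -170 10 26 0; -160 -225 10 36 0; -200 -280 20 46 0; -240 -335 20 56 0; -280 -390 20 66 0; -320 -445 20 75.6 0; -360 -500 30 75.6 0; -400 -555 30 75.6 0; -440 -610 30 75.6 0; -475 -655 30 75.6 0; -488 -673 30 75.6 0; -488 -673 30 75.6 0; -488 -673 30 75.6 0; -488 -673 30 75.6 0" --newtons 25

```text
time: 2.1
ee_pos: [0.4419, -0.2391, 0.2014]
tcp_rot: [-180.0, -0.0, 90.1]
wrist_force: [0.3, 0.3, 1.1]
opening: 0.0853
grasp_force: 0.0
```

```bash
python3 - <<'E'
from h import *
import cv2
o=bot.get_obs();T=tool(o);print(o['time'],o['ee_pos'],o['tcp_rot'],o['q'],o['wrist_force'])
cv2.imwrite('pics/w1.png',camera('wrist'))
m=camera_model('wrist');P=T@m['T_tool_cam']
# expected pixel of beaker foot & rim centres
for p in([.442,-.2405,0],[.442,-.2405,.053]):
    c=np.linalg.inv(P)@[*p,1];print((m['K']@c[:3]/c[2])[:2])
np.save('P1.npy',P)
E
```

```text
2.1 [ 0.44186606 -0.23912473  0.20144216] [-1.79987669e+02 -2.27096803e-02  9.00741514e+01] [-2.84289132e+01 -2.04266353e+00 -4.05313302e-01  9.16590241e+01
  1.40725006e-02  6.14969303e+01] [0.27145743 0.31622439 1.06055777]
[317.87044079 213.72973586]
[317.66620818 227.49692664]
```

View pics/w1.png

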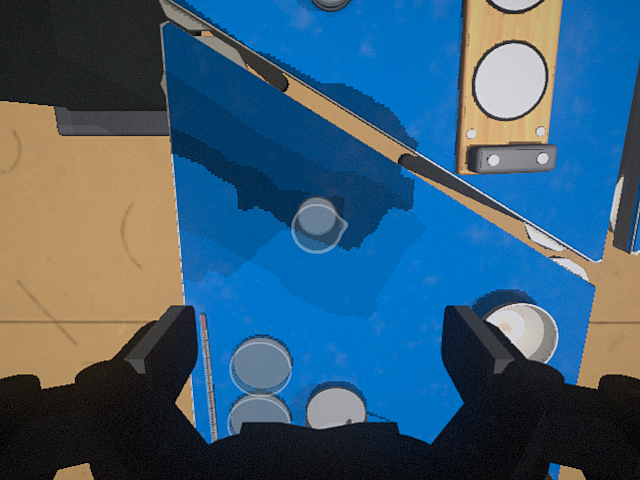

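The wrist view shows the beaker foot at (319,215) and the rim at (319,228), within 2 px of the prediction. I'll descend and grip.

Request:
send_rows --targets "0 0 25 0 0; 0 0 55 0 0; 0 0 85 0 0; 0 0 115 0 0; 0 0 140 0 0; 0 0 160 0 0; 0 0 175 0 0; 0 0 184 0 0; 0 0 184 0 0; 0 0 184 0 100; 0 0 184 0 130; 0 0 184 0 180; 0 0 184 0 180; 0 0 184 0 180; 0 0 184 0 180; 0 0 184 0 180" --newtons 20

```text
time: 4.15
ee_pos: [0.4422, -0.2404, 0.0178]
tcp_rot: [180.0, 0.0, 90.0]
wrist_force: [-3.0, -0.5, 6.4]
opening: 0.0396
grasp_force: 20.1
```

Request:
send_rows --targets "0 0 -8 0 180; 0 0 -22 0 180; 0 0 -40 0 180; 6 9 -55 0 180; 18 26 -62 0 180; 34 48 -65 0 180; 50 71 -65 0 180; 66 94 -65 0 180; 82 117 -65 0 180; 95 135 -65 0 180; 102 143 -65 0 180; 103 145 -65 0 180; 103 145 -52 0 180; 103 145 -38 0 180; 103 145 -26 0 180; 103 145 -19 0 180; 103 145 -15 0 180; 103 145 -14 0 180; 103 145 -14 0 180"

```text
time: 6.52
ee_pos: [0.5874, -0.1372, 0.0316]
tcp_rot: [180.0, 0.0, 90.0]
wrist_force: [-0.5, 0.0, -0.8]
opening: 0.0396
grasp_force: 20.3
```

Request:
send_rows --targets "0 0 1 0 180; 0 0 1.5 0 180; 0 0 1.5 0 100; 0 0 1.5 0 0; 0 0 1.5 0 0; 0 0 1.5 0 0; 0 0 1.5 0 0; 0 0 -10 0 0; 0 0 -35 0 0; 0 0 -70 0 0; 0 0 -110 0 0; 5 -10 -135 0 0; 25 -50 -140 0 0; 45 -90 -140 0 0; 65 -128 -140 0 0; 69 -137 -140 0 0; 69 -137 -140 0 0; 69 -137 -140 0 0"

```text
time: 8.78
ee_pos: [0.451, -0.0686, 0.1714]
tcp_rot: [180.0, 0.0, 90.0]
wrist_force: [-0.0, 0.3, -0.5]
opening: 0.0855
grasp_force: 0.0
```

```bash
python3 - <<'E'
from h import *
import cv2
o=bot.get_obs();T=tool(o);print(o['time'],o['ee_pos'],o['opening'])
cv2.imwrite('pics/w2.png',camera('wrist'))
m=camera_model('wrist');P=T@m['T_tool_cam']
for p in([.45,-.0685,0],[.45,-.0685,.078],[.5875,-.1374,.012],[.5875,-.1374,.065]):
    c=np.linalg.inv(P)@[*p,1];print((m['K']@c[:3]/c[2])[:2])
E
```

```text
8.775 [ 0.45096817 -0.06862877  0.17141615] 0.08548340477572987
[316.21197322 218.9926222 ]
[315.41679053 245.37908254]
[488.76178146 306.77697305]
[520.37981802 339.04249204]
```

View pics/w2.png

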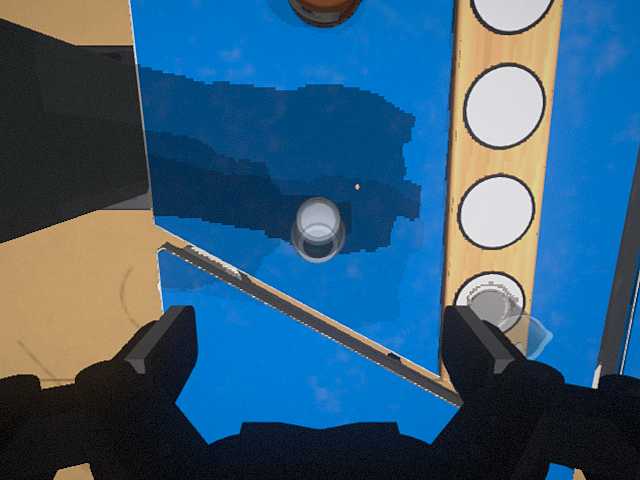

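The beaker stands on mark 4, foot near (490,307) and rim (520,338), as predicted. The grey bottle foot is at (319,216), within 3 px of the prediction. Next I grip it.

Request:
send_rows --targets "0 0 25 0 0; 0 0 55 0 0; 0 0 85 0 0; 0 0 110 0 0; 0 0 128 0 0; 0 0 138 0 0; 0 0 140 0 0; 0 0 140 0 0; 0 0 140 0 100; 0 0 140 0 130; 0 0 140 0 180; 0 0 140 0 180; 0 0 140 0 180; 0 0 140 0 180; 0 0 140 0 180" --newtons 25

```text
time: 10.7
ee_pos: [0.4502, -0.0683, 0.0317]
tcp_rot: [180.0, 0.0, 90.0]
wrist_force: [-1.7, -0.3, 5.1]
opening: 0.0358
grasp_force: 25.1
```

Request:
send_rows --targets "0 0 -8 0 180; 0 0 -22 0 180; 0 0 -36 0 180; 0 6 -45 0 180; 1 20 -50 0 180; 2 40 -50 0 180; 3 62 -50 0 180; 4 84 -50 0 180; 5 106 -50 0 180; 6 124 -50 0 180; 6 132 -50 0 180; 6 134 -50 0 180; 6 134 -40 0 180; 6 134 -28 0 180; 6 134 -19 0 180; 6 134 -15 0 180; 6 134 -13 0 180; 6 134 -12.5 0 180; 6 134 -12.5 0 180"

```text
time: 13.08
ee_pos: [0.5843, -0.0622, 0.0441]
tcp_rot: [180.0, 0.0, 90.0]
wrist_force: [-0.3, -0.6, 0.2]
opening: 0.0359
grasp_force: 25.2
```

Request:
send_rows --targets "0 0 0 0 100; 0 0 0 0 0; 0 0 0 0 0; 0 0 0 0 0; 0 0 0 0 0; 0 0 -10 0 0; 0 0 -40 0 0; 0 0 -85 0 0; 0 0 -130 0 0; 20 -9 -150 0 0; 65 -28 -156 0 0; 110 -48 -156 0 0; 155 -68 -156 0 0; 200 -88 -156 0 0; 245 -107 -156 0 0; 285 -125 -156 0 0; 315 -138 -156 0 0; 319.5 -140 -156 0 0; 319.5 -140 -156 0 0; 319.5 -140 -156 0 0"

```text
time: 15.58
ee_pos: [0.4441, 0.2565, 0.1997]
tcp_rot: [-180.0, 0.0, 90.0]
wrist_force: [0.1, -0.1, -0.5]
opening: 0.0855
grasp_force: 0.0
```

```bash
python3 - <<'E'
from h import *
import cv2
o=bot.get_obs();T=tool(o);print(o['time'],o['ee_pos'],o['opening'])
cv2.imwrite('pics/w3.png',camera('wrist'))
m=camera_model('wrist');P=T@m['T_tool_cam']
for p in([.444,.2573,0],[.444,.2573,.075],[.444,.2573,.109]):
    c=np.linalg.inv(P)@[*p,1];print((m['K']@c[:3]/c[2])[:2])
np.save('P3.npy',P)
E
```

```text
15.575 [0.44412715 0.25654154 0.19972182] 0.08550321926531428
[317.52369181 211.49059151]
[317.13201089 232.11856234]
[316.87714651 245.54105697]
```

View pics/w3.png

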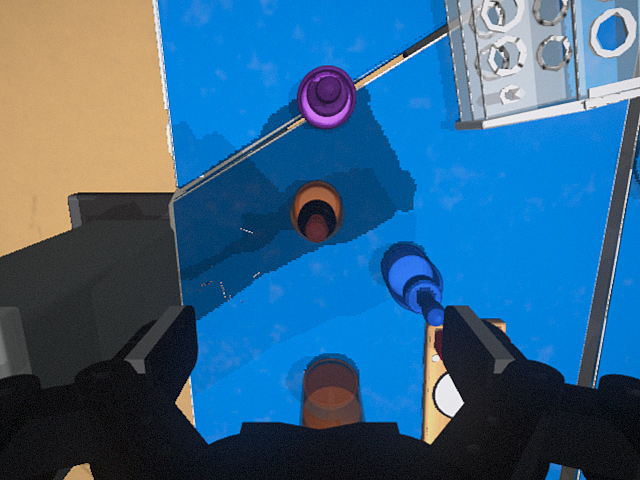

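The collar at (317,219) and bulb tip at about (317,230) sit about 13 px above the prediction, so the bottle seems to lie farther along +y. I'll check an enlarged crop from the wrist and cross-check with a fresh top view.

```bash
python3 - <<'E'
from h import *
import cv2
o=bot.get_obs();P=tool(o)@camera_model('wrist')['T_tool_cam'];K=camera_model('wrist')['K']
w=camera('wrist');t=camera('top');print(o['ee_pos'],o['qd'].__repr__())
a=cv2.resize(w[170:260,270:370],None,fx=4,fy=4,interpolation=cv2.INTER_CUBIC)
b=cv2.resize(cv2.imread('pics/top0.png')[250:290,170:250],None,fx=5,fy=5,interpolation=cv2.INTER_CUBIC)
c=cv2.resize(t[195:285,250:383],None,fx=3,fy=3,interpolation=cv2.INTER_CUBIC)
W=np.zeros((600,800,3),np.uint8);W[:360,:400]=a;W[:200,400:]=b;W[220:490,400:799]=c
cv2.imwrite('pics/c3.png',W)
for n,u,v,z in [('collar',317,217,.075),('bulb',317,229,.105),('body',317,211,.05),('purp bulb',331,90,.105),('blue bulb',437,316,.105)]:print(n,pt(K,P,u,v,z))
for n,p in[('AS ',(.444,.2573)),('AS2',(.444,.267))]:
  for z in(0,.05,.109):
    m=camera_model('top');q=np.linalg.inv(m['pose'])@[*p,z,1];q=m['K']@q[:3]/q[2];print(n,z,(q[:2]-[170,250])*5+[400,0])
E
```

```text
[0.44421475 0.2564744  0.19975662] array([-0.10214609,  0.12356033,  0.18345364, -0.00336864, -0.0188742 ,
       -0.04842801])
collar [0.44402945 0.26755864 0.075     ]
bulb [0.44416741 0.26632752 0.105     ]
body [0.44391048 0.26695449 0.05      ]
purp bulb [0.45198765 0.34402037 0.105     ]
blue bulb [0.51966467 0.20998765 0.105     ]
AS  0 [663.00750647 103.61412068]
AS  0.05 [644.77513954  98.14270971]
AS  0.109 [621.49991834  91.15797201]
AS2 0 [645.38575913 104.08284376]
AS2 0.05 [626.52169704  98.62883241]
AS2 0.109 [602.44025211  91.66636199]
```

View pics/c3.png

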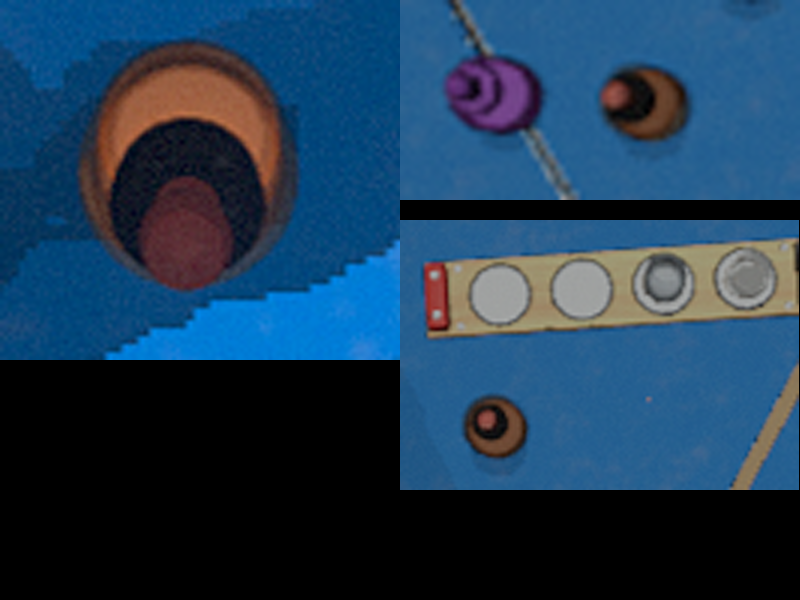

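```bash
python3 - <<'E'
from h import *
P=np.load('P3.npy');K=camera_model('wrist')['K']
def pr(K,P,p):
    q=np.linalg.inv(P)@[*p,1];q=K@q[:3]/q[2];return q[:2].round(1)
m=camera_model('top')
for n,p in [('near corner',(.5414,.1555,.012)),('far corner',(.6114,.158,.012)),('red top',(.5767,.1436,.036)),('m1',(.5791,.087,.012)),('AL foot',(.4545,.09,0)),('AL foot+5',(.4545,.095,0))]:
    print(n,'wrist',pr(K,P,p),'top crop',(pr(m['K'],m['pose'],p)-[170,195])*3)
import cv2
w=cv2.imread('pics/w3.png');b=w[:,:,0].astype(int)-w[:,:,2]
print('wood edge rows at u=440..500',[int(np.argmax((b[300:400,u]<0)))+300 for u in range(430,510,10)])
t=cv2.imread('pics/top0.png').astype(int);d=t[:,:,0]-t[:,:,2]
print('top row 270 b-r',d[270,205:232]);print('top row 264 AL',d[264,266:298])
E
```

```text
near corner wrist [427.8 327.4] top crop [265.8 116.7]
far corner wrist [507.3 324.7] top crop [262.2  41.4]
red top wrist [476.5 353.5] top crop [275.1  74.1]
m1 wrist [463.4 394.7] top crop [339.9  74.1]
AL foot wrist [328.8 384.3] top crop [340.2 210.9]
AL foot+5 wrist [328.9 379.7] top crop [334.8 210.9]
wood edge rows at u=440..500 [325, 326, 379, 300, 396, 300, 319, 320]
top row 270 b-r [109 107 109 110  93  -5 -60 -67 -61 -49 -30 -19  -4   1   1  -8 -49 -58
 -55 -53 -42 -16  36  88 106 106 105]
top row 264 AL [108 108 109 112  92  40 -25 -46 -33   6 -16 -34 -49 -43 -33 -10  -3   1
   5 -16 -52 -60 -57 -56 -46 -33  45 101 113 110 108 109]
```

Edge profiles in the top image put amber_small at y≈0.265 and the wrist says 0.2665. I'll use (0.444, 0.2655), descend to collar height and grip.

Request:
send_rows --targets "9 0 0 0 0; 9 0 20 0 0; 9 0 45 0 0; 9 0 70 0 0; 9 0 95 0 0; 9 0 115 0 0; 9 0 128 0 0; 9 0 135.5 0 0; 9 0 135.5 0 0; 9 0 135.5 0 0; 9 0 135.5 0 120; 9 0 135.5 0 160; 9 0 135.5 0 230; 9 0 135.5 0 230; 9 0 135.5 0 230; 9 0 135.5 0 230; 9 0 135.5 0 230" --newtons 30

```text
time: 17.85
ee_pos: [0.444, 0.2663, 0.0645]
tcp_rot: [180.0, -0.0, 90.0]
wrist_force: [-1.4, -0.3, 5.0]
opening: 0.0247
grasp_force: 29.6
```

Request:
send_rows --targets "0 0 -5 0 230; 0 0 -16 0 230; 0 0 -35 0 230; 0 0 -57 0 230; 0 0 -80 0 230; 0 0 -103 0 230; 0 0 -125 0 230; 0 0 -142 0 230; -6 3 -150 0 230; -22 12 -150 0 230; -48 26 -150 0 230; -76 41 -150 0 230; -104 56 -150 0 230; -132 71 -150 0 230; -160 87 -150 0 230; -188 102 -150 0 230; -214 116 -150 0 230; -236 128 -150 0 230; -249 135 -150 0 230; -254 137.5 -150 0 230"

```text
time: 20.35
ee_pos: [0.5816, 0.0112, 0.2136]
tcp_rot: [-179.9, 0.0, 90.0]
wrist_force: [-0.2, 0.6, 0.2]
opening: 0.0245
grasp_force: 29.5
```

Request:
send_rows --targets "0 0 0 0 230; 0 0 6 0 230; 0 0 20 0 230; 0 0 40 0 230; 0 0 60 0 230; 0 0 80 0 230; 0 0 100 0 230; 0 0 116 0 230; 0 0 127 0 230; 0 0 133 0 230; 0 0 136 0 230; 0 0 137.3 0 230; 0 0 137.3 0 230; 0 0 137.3 0 230"

```text
time: 22.1
ee_pos: [0.5817, 0.0123, 0.0773]
tcp_rot: [180.0, -0.0, 90.0]
wrist_force: [-1.2, 0.1, -0.5]
opening: 0.0245
grasp_force: 29.5
```

Request:
send_rows --targets "0 0 0.6 0 230; 0 0 0.6 0 200; 0 0 0.6 0 120; 0 0 0.6 0 0; 0 0 0.6 0 0; 0 0 0.6 0 0; 0 0 0.6 0 0; 0 0 -10 0 0; 0 0 -35 0 0; 0 0 -75 0 0; 0 0 -115 0 0; 5 -8 -140 0 0; 25 -40 -150 0 0; 50 -80 -150 0 0; 72 -115 -150 0 0; 80 -127 -150 0 0; 80 -127 -150 0 0; 80 -127 -150 0 0; 80 -127 -150 0 0"

```text
time: 24.48
ee_pos: [0.4552, 0.0918, 0.2267]
tcp_rot: [-180.0, 0.0, 90.0]
wrist_force: [-0.3, 0.6, -0.1]
opening: 0.0855
grasp_force: 0.0
```

```bash
python3 - <<'E'
from h import *
import cv2
o=bot.get_obs();T=tool(o);print(o['time'],o['ee_pos'],o['opening'])
cv2.imwrite('pics/w4.png',camera('wrist'))
m=camera_model('wrist');P=T@m['T_tool_cam']
for p in([.4545,.092,0],[.4545,.092,.101],[.4545,.092,.135],[.5816,.0118,.012],[.5816,.0118,.121],[.5791,.087,.012]):
    c=np.linalg.inv(P)@[*p,1];print((m['K']@c[:3]/c[2])[:2])
np.save('P4.npy',P)
E
```

```text
24.475 [0.455189   0.09176124 0.22665221] 0.08545098850512686
[317.14196903 206.60597086]
[316.40312808 232.54993181]
[316.02087141 245.97264758]
[453.29026244 293.62076282]
[504.20135535 354.51061652]
[457.64928236 214.41563758]
```

View pics/w4.png

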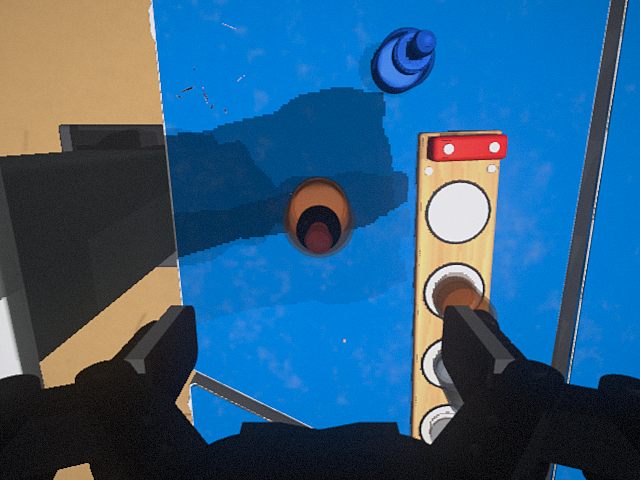

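Mark 1 is at (458,212), about 2 px from the prediction. The amber_large collar at (320,225) and bulb at (319,237) place it near (0.4565, 0.0945). amber_small stands on mark 2, with its foot near (455,294). Next I grip amber_large by its collar.

Request:
send_rows --targets "2.5 1.5 0 0 0; 2.5 1.5 20 0 0; 2.5 1.5 45 0 0; 2.5 1.5 70 0 0; 2.5 1.5 95 0 0; 2.5 1.5 115 0 0; 2.5 1.5 131 0 0; 2.5 1.5 139.5 0 0; 2.5 1.5 139.5 0 0; 2.5 1.5 139.5 0 0; 2.5 1.5 139.5 0 110; 2.5 1.5 139.5 0 150; 2.5 1.5 139.5 0 230; 2.5 1.5 139.5 0 230; 2.5 1.5 139.5 0 230; 2.5 1.5 139.5 0 230; 2.5 1.5 139.5 0 230" --newtons 30

```text
time: 26.65
ee_pos: [0.4557, 0.0948, 0.0879]
tcp_rot: [-180.0, -0.0, 90.0]
wrist_force: [-4.0, 0.1, 5.0]
opening: 0.0293
grasp_force: 26.1
```

Request:
send_rows --targets "0 0 -5 0 230; 0 0 -16 0 230; 0 0 -32 0 230; 0 0 -46 0 230; 0 3 -52 0 230; -1 12 -52 0 230; -2 28 -52 0 230; -3 46 -52 0 230; -4 64 -52 0 230; -5 82 -52 0 230; -6 100 -52 0 230; -7 115 -52 0 230; -7.5 122 -52 0 230; -7.5 123.5 -50 0 230; -7.5 123.5 -42 0 230; -7.5 123.5 -31 0 230; -7.5 123.5 -22 0 230; -7.5 123.5 -16 0 230; -7.5 123.5 -13 0 230; -7.5 123.5 -12.5 0 230"

```text
time: 29.15
ee_pos: [0.5797, 0.0873, 0.1004]
tcp_rot: [180.0, -0.0, 90.0]
wrist_force: [-0.6, -1.0, 3.1]
opening: 0.0293
grasp_force: 31.8
```

Request:
send_rows --targets "0 0 0 0 230; 0 0 0 0 230"

```text
time: 29.4
ee_pos: [0.5797, 0.0873, 0.1004]
tcp_rot: [180.0, -0.0, 90.0]
wrist_force: [-0.4, 0.1, 2.5]
opening: 0.0288
grasp_force: 31.8
```

Request:
send_rows --targets "0 0 0 0 200; 0 0 0 0 120; 0 0 0 0 0; 0 0 0 0 0; 0 0 0 0 0; 0 0 0 0 0; 0 0 -10 0 0; 0 0 -35 0 0; 0 0 -70 0 0; 0 0 -105 0 0; 0 -40 -120 0 0; 0 -90 -125 0 0; 0 -140 -125 0 0; 0 -190 -125 0 0; 0 -200 -125 0 0; 0 -200 -125 0 0; 0 -200 -125 0 0"

```text
time: 31.52
ee_pos: [0.3804, 0.0873, 0.225]
tcp_rot: [180.0, -0.0, 90.0]
wrist_force: [-0.2, 0.5, 0.5]
opening: 0.0858
grasp_force: 0.0
```

```bash
python3 - <<'E'
from h import *
import cv2
o=bot.get_obs();print(o['time'],o['ee_pos'],o['opening'])
t=camera('top');s=camera('side')
W=np.zeros((600,800,3),np.uint8)
W[:300,:]=cv2.resize(t[185:245,250:410],None,fx=5,fy=5,interpolation=cv2.INTER_CUBIC)
W[300:,:420]=cv2.resize(s[170:320,280:385],None,fx=4,fy=4,interpolation=cv2.INTER_CUBIC)[:300]
a=cv2.resize(s[240:320,290:385],None,fx=3.75,fy=3.75,interpolation=cv2.INTER_CUBIC);W[300:,430:430+a.shape[1]]=a
cv2.imwrite('pics/fin.png',W)
m=camera_model('top')
for y,x,h in((.087,.5791,.147),(.0118,.5816,.121),(-.0623,.5841,.09),(-.1374,.5872,.065)):
  r=[]
  for z in(.012,h):
    q=np.linalg.inv(m['pose'])@[x,y,z,1];q=m['K']@q[:3]/q[2];r.append(((q[:2]-[250,185])*5).round())
  print(r)
E
```

```text
31.525 [0.38043283 0.08727028 0.22503626] 0.08578832592255628
[array([167., 173.]), array([146., 131.])]
[array([303., 165.]), array([298., 131.])]
[array([438., 157.]), array([442., 132.])]
[array([575., 147.]), array([583., 131.])]
```

View pics/fin.png

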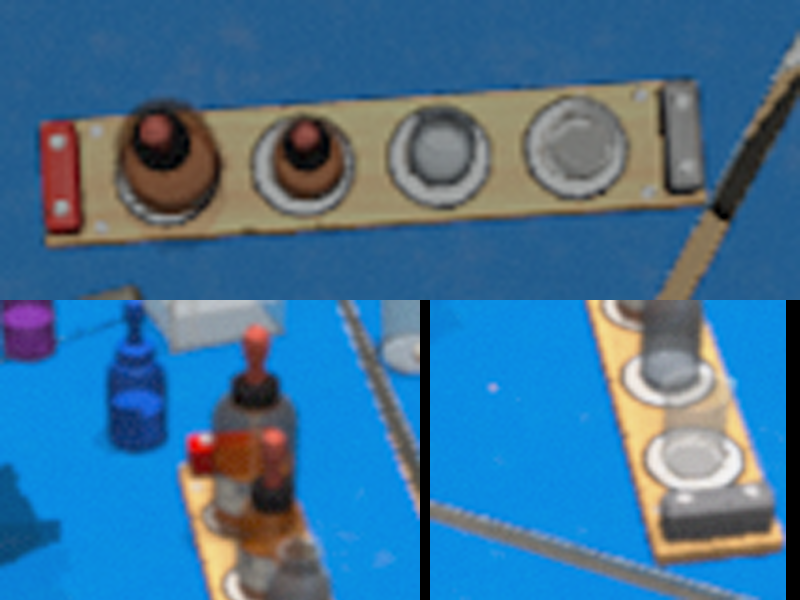

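The order is right and all four stand. The amber bulbs look about 4 mm off in the top view, so I'll take one close look from between marks 1 and 2 to check foot centring.

Request:
send_rows --targets "-20 12 0 0 0; -60 36 0 0 0; -95 57 0 0 0; -100 60 0 0 0; -100 60 0 0 0; -100 60 0 0 0"

```text
time: 32.38
ee_pos: [0.4394, -0.0121, 0.225]
tcp_rot: [-180.0, -0.0, 90.1]
wrist_force: [-1.2, 0.7, -0.3]
opening: 0.0857
grasp_force: 0.0
```

```bash
python3 - <<'E'
from h import *
import cv2
o=bot.get_obs();T=tool(o);w=camera('wrist');print(o['time'],o['ee_pos'])
cv2.imwrite('pics/w5full.png',w)
m=camera_model('wrist');P=T@m['T_tool_cam']
u0,v0=400,60;
for p in([.5791,.087,.012],[.5816,.0118,.012],[.5791,.087,.147],[.5816,.0118,.121]):
    c=np.linalg.inv(P)@[*p,1];print((m['K']@c[:3]/c[2])[:2], )
cv2.imwrite('pics/w5.png',cv2.resize(w[60:360,400:640],(480*1,600),interpolation=cv2.INTER_CUBIC))
E
```

```text
32.375 [ 0.43939264 -0.01212863  0.22496657]
[488.82636967  89.94601608]
[482.26913859 182.44892157]
[597.37066712  62.10941179]
[551.3758394  203.19024661]
```

View pics/w5.png

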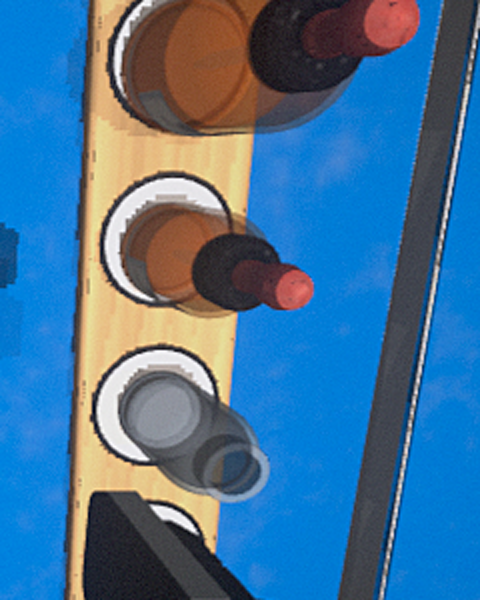

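The wrist crop (2x) shows the grey foot at (162,408) on its mark centre (157,405). The amber_small foot, row about 250 against the mark's 239, and the amber_large foot (crescent only at upper left) each sit about 4–5 mm towards -y. I have plenty of time, so I'll lift each slightly and shift it +4.5 mm.

Request:
send_rows --targets "15 22 0 0 0; 40 59 0 0 0; 70 102 0 0 0; 92 135 0 0 0; 95.5 140 0 0 0; 95.5 140 0 0 0; 95.5 140 15 0 0; 95.5 140 40 0 0; 95.5 140 70 0 0; 95.5 140 98 0 0; 95.5 140 116 0 0; 95.5 140 124 0 0; 95.5 140 124 0 0; 95.5 140 124 0 110; 95.5 140 124 0 150; 95.5 140 124 0 230; 95.5 140 124 0 230; 95.5 140 124 0 230; 95.5 140 124 0 230; 95.5 140 124 0 230"

```text
time: 34.92
ee_pos: [0.58, 0.0828, 0.1016]
tcp_rot: [179.9, -0.0, 90.0]
wrist_force: [1.2, -0.3, 5.4]
opening: 0.0284
grasp_force: 29.6
```

Request:
send_rows --targets "0 0 -2 0 230; 0 0 -5 0 230; 2 0 -6 0 230; 4.5 -0.5 -6 0 230; 4.5 -0.5 -6 0 230; 4.5 -0.5 -3 0 230; 4.5 -0.5 -0.5 0 230; 4.5 -0.5 0 0 230; 4.5 -0.5 0 0 200; 4.5 -0.5 0 0 120; 4.5 -0.5 0 0 0; 4.5 -0.5 0 0 0; 4.5 -0.5 0 0 0; 4.5 -0.5 0 0 0; 4.5 -0.5 -12 0 0; 4.5 -0.5 -40 0 0; 4.5 -0.5 -80 0 0; 4.5 -0.5 -115 0 0; 4.5 -0.5 -124 0 0; 4.5 -0.5 -124 0 0"

```text
time: 37.42
ee_pos: [0.5792, 0.0873, 0.2254]
tcp_rot: [179.9, -0.0, 90.0]
wrist_force: [0.3, -0.5, -0.3]
opening: 0.0855
grasp_force: 0.0
```

Request:
send_rows --targets "-20 1 0 0 0; -60 2 0 0 0; -79.5 2.2 0 0 0; -79.5 2.2 0 0 0; -79.5 2.2 0 0 0; -79.5 2.2 20 0 0; -79.5 2.2 55 0 0; -79.5 2.2 90 0 0; -79.5 2.2 120 0 0; -79.5 2.2 140 0 0; -79.5 2.2 148 0 0; -79.5 2.2 148 0 0; -79.5 2.2 148 0 120; -79.5 2.2 148 0 160; -79.5 2.2 148 0 230; -79.5 2.2 148 0 230; -79.5 2.2 148 0 230; -79.5 2.2 148 0 230; -79.5 2.2 148 0 230"

```text
time: 39.8
ee_pos: [0.5815, 0.0078, 0.0775]
tcp_rot: [180.0, -0.0, 90.0]
wrist_force: [-0.9, 0.3, 5.0]
opening: 0.0242
grasp_force: 29.6
```

Request:
send_rows --targets "0 0 -2 0 230; 0 0 -5 0 230; 2 0 -6 0 230; 4.5 0 -6 0 230; 4.5 0 -6 0 230; 4.5 0 -3 0 230; 4.5 0 -0.5 0 230; 4.5 0 0 0 230; 4.5 0 0 0 200; 4.5 0 0 0 120; 4.5 0 0 0 0; 4.5 0 0 0 0; 4.5 0 0 0 0; 4.5 0 0 0 0; 4.5 0 -12 0 0; 4.5 0 -40 0 0; 4.5 0 -80 0 0; 4.5 0 -120 0 0; 4.5 0 -147.5 0 0; 4.5 0 -147.5 0 0"

```text
time: 42.3
ee_pos: [0.5822, 0.0123, 0.2278]
tcp_rot: [179.7, -0.0, 90.0]
wrist_force: [-0.1, -0.2, -0.1]
opening: 0.0854
grasp_force: 0.0
```

Request:
send_rows --targets "-5 -40 0 0 0; -12 -90 0 0 0; -18 -130 0 0 0; -25 -142 0 0 0; -25 -142 0 0 0; -25 -142 0 0 0"

```text
time: 43.05
ee_pos: [0.4401, -0.0127, 0.2241]
tcp_rot: [-180.0, -0.0, 90.0]
wrist_force: [1.1, -0.2, 0.6]
opening: 0.0854
grasp_force: 0.0
```

```bash
python3 - <<'E'
from h import *
import cv2
o=bot.get_obs();w=camera('wrist');t=camera('top');print(o['time'],o['ee_pos'])
W=np.zeros((600,800,3),np.uint8);W[:,:480]=cv2.resize(w[60:360,400:640],(480,600),interpolation=cv2.INTER_CUBIC)
W[:240,480:]=cv2.resize(t[185:245,255:335],(320,240),interpolation=cv2.INTER_CUBIC)
W[260:455,480:]=cv2.resize(t[180:285,170:342],(320,195))
cv2.imwrite('pics/w6.png',W)
E
```

```text
43.05 [ 0.4401269  -0.01273493  0.22413544]
```

View pics/w6.png

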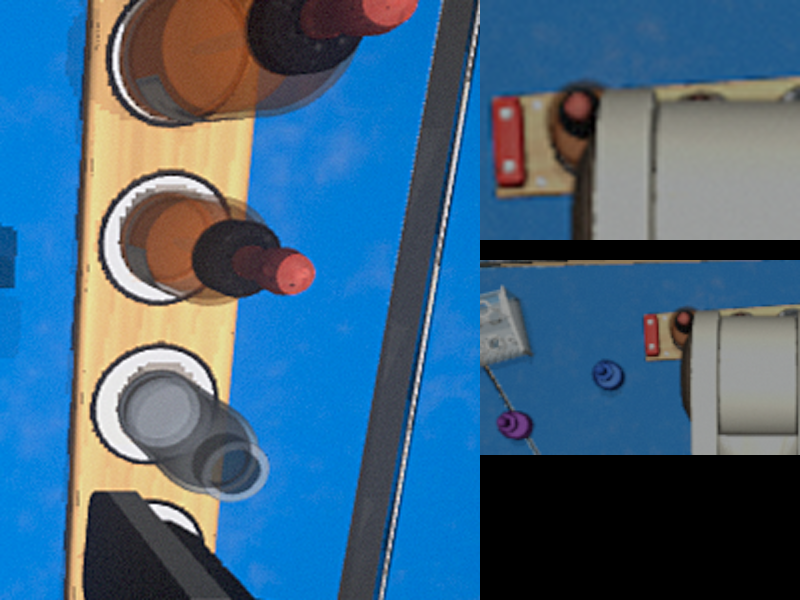

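The wrist view now shows the amber_large foot evenly inside the rim of mark 1. The amber_small foot is centred on mark 2, around (165,240) in the crop. The grey bottle is still on mark 3, and the look-alikes are where they started. Handing in.

```bash
python3 -c "
from workcell import ticket
print(ticket.job_done())"
```

```text
the job is handed in; nothing more can be done
None
```

I handed the job in at about 43 s of the 112 s allowed: from the red stop to the grey end stand amber_large, amber_small, the grey bottle and the beaker, each upright on its mark, nothing tipped and the bystanders never touched; the hand-in returned no verdict.

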